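Open the fume extractor's filter pot

ROBOT

A 7-joint arm with a two-finger parallel gripper is mounted at the origin on the work surface. World frame = base frame: x ahead of the robot, y to its left, z up, the work surface at z = 0. Lengths are in m, angles in rad, forces in N, time in s.
With the tool pointing down it reaches from about 0.4 to 0.875 m from the base axis. Payload 19.3 kg.
Tool frame: the origin (TCP) lies at the very end of the fingers, on their centre line; the grasp point (between the pads) lies 19 mm behind it; z points along the fingers, y is the direction in which the jaws open and shut (so a half turn about z gives the same grasp; the last joint's range is limited). The gripper opens to 85 mm and grips with 20 to 120 N. Pads are 22 mm wide; open, the fingers measure 114 mm over their backs; the gripper's body (76 mm by 85 mm) begins 54 mm behind the grasp point. The pads swing forward as they close: fully open they stand 13 mm farther back than shut.
Start: joints at [-1.274, 0.521, -0.036, 1.599, 0.021, 1.021, -0.113], TCP at [0.224, 0.583, 0.231] pointing down, gripper open.
Joint ranges: [-2.91, 2.91], [-0.3, 2.13], [-1.5, 1.42], [0.17, 2.43], [-1.26, 4.41], [0.16, 1.93], [-2.52, 2.52]. Speed limits (rad/s): [1.89, 1.89, 2.39, 2.39, 3.01, 3.01, 3.01].

INTERFACE

Orientations are given as [roll, pitch, yaw] about the fixed x, y, z axes, in that order (R = Rz(yaw) Ry(pitch) Rx(roll)).
In Python, from workcell import bot gives the robot as it stands. The module is installed in compiled form; this text tells all that it offers.
- The arm moves only by the shell command python3 -m inch 'ROWS' [FORCE]. ROWS is JSON, a list of rows, each an object of numbers: "dx", "dy", "dz": the shift along the tool's x, y, z in mm; "rx", "ry", "rz": the turn, a rotation vector about the tool's x, y, z in rad; "hand": the closure, from -1 (fully open) to 1 (shut), so that 0 is half open. In form: [{"dx": .., "dy": .., "dz": .., "rx": .., "ry": .., "rz": .., "hand": ..}, ...]. A call has 1 to 10 rows; each row shifts and turns the commanded pose from where the row before left it, along the tool's axes as they then stand; what a row does not reach is not made up. A row lasts 1/10 s, in which the tool goes at most 50 mm and 8.59 degrees, less where a joint would pass 70% of its speed; a pose out of reach is approached as far as the arm can. A call with a gripper value outside its range is refused whole. The fingers move at their own pace and stop on an object; FORCE is the grip in N (left out, the last holds). Time passes only in rows, so rows that do not move let the fingers close. It gives the time, the measured TCP pose, the force and the opening at its end, in the units of the state.
- bot.observe(): the state, without advancing time (a new reading comes with each control period).
- bot.grab_frame(name): name is "side" or "top"; returns (picture, depth): 480x640x3 uint8, red, green, blue; 480x640 float32, m along the optical axis (not along the pixel's ray), 0 where there is no reading.
- bot.get_calibration(name): a dict with "vertical_fov" (degrees; the focal length in pixels is half the picture's height over the tangent of half this angle, whatever the lens; pixels are square), "cx", "cy" (the principal point, pixels), "origin" and "orientation" of the camera in the world. Camera axes: x right, y down, z forward; pixel columns grow to the right and rows downward; lengths in m; the calibration is good to about 2 mm. A picture is of the moment at which its call begins. get_calibration takes no time and is no camera call.
- bot.job_done(): hands the job in, once; it reports no verdict.
Trained networks look in the newest picture that a camera, given by its name, has taken for a name from the list of things; names that differ only in an ending like _2 or _b are one class to them, and where a whole thing is asked for, a point or a joint stands for the part that bears it (a point fixed in the world has none). Each returns a list of dicts, best first, with "score" (0 to 1); they miss things now and then, are a little off and sometimes report something else, mostly with a low value. They report only what shows in the picture. A call takes as long as a camera call. They do not tell look-alikes from the thing itself.
- bot.trace(camera, target): "region" (480x640 bool, what is visible of it) and "box" ([left, top, right, bottom] in pixels, round what is visible of it).
- bot.tip_of(camera, target): "centre" ([row, column] in pixels: a listed point, or the origin of a listed thing).
The state is a dict: "clock": time; "qpos": joint angles; "qd": joint speeds; "joint_efforts": joint torques, N m; "position": TCP position; "tool_rot": TCP orientation; "force": force on the tool from outside, world axes, zero at the start; "moment": the same for the moment, N m; "grip_width": finger opening in m.
Only numpy, scipy, OpenCV 4.12 (cv2) and the standard library are available. Lean on these libraries where they do the work, as an engineer would, in place of code of your own. Each camera call takes 0.05 s, during which the arm holds its last target.

TASK

The blue fume-filter pot is due for a new filter: unscrew its orange cap anticlockwise until the thread lets go, without tearing it off by force, lift it away and set it down gently, open side down and flat on the floor of the steel tray. Leave the new filter, the wrench and everything else on the bench where they are.

Things in the scene. Friction and masses are not known exactly. Their poses are not given: they have to be found in the camera images.
- cap: Orange round fluted screw cap, 64 mm in diameter, 58 mm tall, about 0.16 kg, a white radial stripe on its flat top. Origin: centre of its open underside; z points up through the top; x along the stripe. The upper 26 mm is solid, below it is a hollow skirt with three lugs that run in the pot's thread. About 2 mm of play sideways and up and down; turns easily and stays where it is let go.
- cap_top (a point): Centre of the cap's flat top, 58 mm above the cap's origin.
- pot: Blue filter pot, bolted down (never moves), upright: body 92 mm in diameter on a 120 mm foot, shoulder at 97 mm, above it the aluminium threaded neck, hidden by the cap. A black hose stub 38 mm thick sticks out along the pot's x to 87 mm from the axis, 45 mm up. Origin: centre of its underside; z up, the axis of the thread.
- neck_rim (a point): Centre of the neck's rim, 135 mm above the pot's origin, inside the cap at the start. Neck 40 mm in diameter, 52 mm over its right-handed thread: turned anticlockwise seen from above the cap climbs 10 mm per turn, and comes free after about 1.2 to 1.7 turns from the start (it differs each time, and cannot be seen).
- tray: Low steel tray, fixed, 180 mm along its x, 200 mm along its y, rim 20 mm high, walls 4 mm. Origin: centre of its underside; the floor's upper face is 4 mm above it. The half with negative y and x above -25 mm is empty.
- cartridge: New filter: white pleated cylinder with black ends, 44 mm in diameter, 70 mm tall, standing loose in the tray's +x +y quarter. Origin: centre of its underside. Must not be disturbed.
- wrench: Steel wrench, 120 mm long, 8 mm thick, lying loose in the tray along its -x wall. Origin: below its middle; x along it. Must not be disturbed.
- spool: Blue and grey solder spool, 60 mm in diameter, 42 mm high, standing flat. Origin: centre of underside.
- meter: Yellow hand-held meter, 150 x 75 x 40 mm, lying face up. Origin: centre of underside.
- mug: White mug, 80 mm in diameter, 90 mm tall. Origin: centre of underside.
- screwdriver: Red-handled screwdriver, 200 mm long, lying. Origin: below its middle.
- module: Aluminium module with a green board on top, 110 x 80 x 50 mm. Origin: centre of underside.
There are look-alikes about, which are no part of the job. Several things have the shape of the cap; the one meant has the colours described above.

How it is judged:
By the outcome, as a careful person would: the job done as asked, in the order asked, and still so for the second after the job is handed in, with the robot touching nothing.
It also fails if it takes over 67 s, if anything falls off the work surface, if the arm or the gripper's body presses on something with over 40 N, if the wrist force passes 120 N, or if a joint passes its speed limit or range.

## Working session

There is one attempt and no reset: what is moved stays moved. The work goes in short steps, Python scripts to look and compute and a shell command to move; the robot and the scene stay as the last step left them, time stands still between calls to the robot, and variables do not carry over. Pictures are saved under pics/ and viewed, and the job is handed in when it is done.

```bash
mkdir -p pics; cat > h.py <<'E'
from workcell import bot
import numpy as np, cv2
from scipy.spatial.transform import Rotation as R
def cam(n):
    c=bot.get_calibration(n); f=240/np.tan(np.radians(c["vertical_fov"])/2); return c,f
def rot(o):
    o=np.array(o,float)
    return o if o.shape==(3,3) else (R.from_euler('xyz',o).as_matrix() if o.size==3 else R.from_quat(o).as_matrix())
def pts(n,d):
    c,f=cam(n); v,u=np.mgrid[0:480,0:640]
    p=np.stack([(u-c["cx"])/f*d,(v-c["cy"])/f*d,d],-1)
    return p@rot(c["orientation"]).T+np.array(c["origin"])
def proj(n,P):
    c,f=cam(n); q=(np.array(P)-np.array(c["origin"]))@rot(c["orientation"]); return q[...,0]/q[...,2]*f+c["cx"],q[...,1]/q[...,2]*f+c["cy"]
def save(n,im): cv2.imwrite("pics/"+n+".png",im[...,::-1])
E
python3 - <<'E'
from h import *
for n in("top","side"):
    im,d=bot.grab_frame(n); save(n+"0",im); np.save(n+"0.npy",d); print(bot.get_calibration(n))
s=bot.observe(); print(s)
E
```

```text
{'vertical_fov': 49.34664171352896, 'cx': 317.0968214383753, 'cy': 231.2860549846479, 'origin': array([0.36282772, 0.01125349, 1.2438918 ]), 'orientation': array([-2.98238436,  0.00413178, -1.56661508])}
{'vertical_fov': 57.25465753931185, 'cx': 323.06189618546244, 'cy': 234.67433805864374, 'origin': array([ 0.09822695, -0.86954773,  0.85112016]), 'orientation': array([-2.19480628, -0.0120518 , -0.4589247 ])}
{'clock': 0.1, 'qpos': array([-1.27415592,  0.52196865, -0.03629823,  1.59991649,  0.02116653,
        1.02111192, -0.11282068]), 'qd': array([ 0.00038463, -0.00033335,  0.00083865, -0.00145337,  0.00045909,
        0.00012953, -0.00096754]), 'joint_efforts': array([ 3.57384968e-03, -9.28484201e+01,  1.98390864e+00, -3.70529473e+01,
        1.80785952e-02,  5.30429534e-03, -1.38467881e-04]), 'position': array([0.22410108, 0.58312944, 0.23078709]), 'tool_rot': array([-3.14057348e+00,  5.70697749e-05,  2.77467718e+00]), 'force': array([-0.28603696,  0.00085443,  0.31054882]), 'moment': array([ 0.01819098,  0.04109564, -0.00810816]), 'grip_width': 0.08526493587732428}
```

View pics/top0.png

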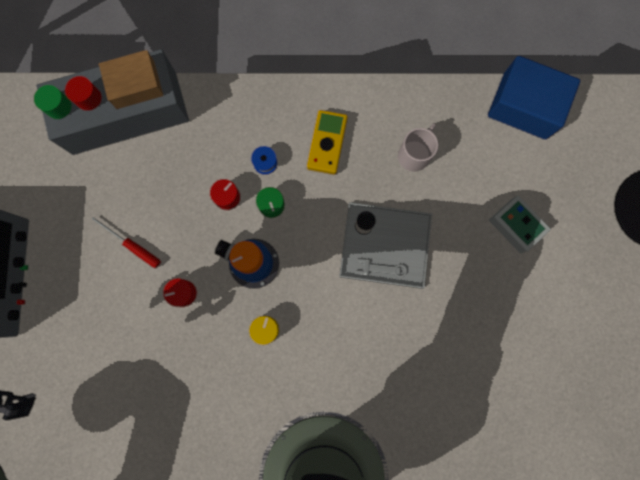

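View pics/side0.png

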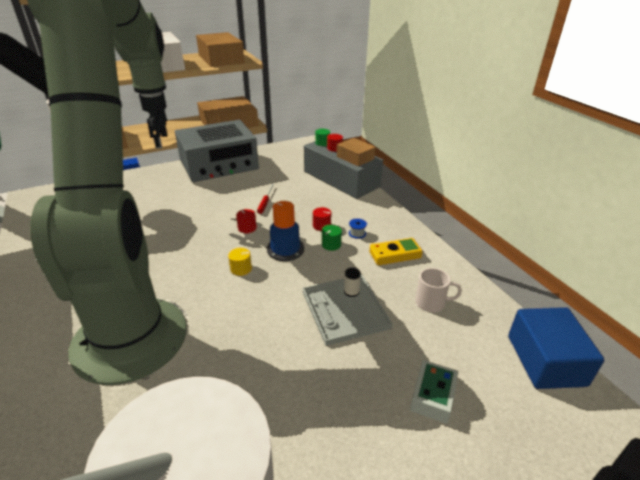

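Top view, as (column, row):
- Orange cap on the blue pot at (246,257).
- Look-alikes: red (224,194), green (270,202), dark red (180,292), yellow (264,330), and green and red on the grey box at (52,101) and (82,92).
- Tray at (386,245), with the cartridge at (366,220) and the wrench at (383,268).

The orange one on the pot is the cap I want. I'll check it in a close crop and measure.

```bash
python3 - <<'E'
from h import *
im=cv2.imread("pics/top0.png")[...,::-1]; d=np.load("top0.npy"); P=pts("top",d)
bot.grab_frame("top")
for t in("cap","cap_top","pot","tray","cartridge","wrench"):
    for r in bot.tip_of("top",t)[:6]: print(t,r["score"],np.round(r["centre"],1))
print(bot.observe()["clock"])
hsv=cv2.cvtColor(im,cv2.COLOR_RGB2HSV)
# cap top: high points near the cap
m=np.zeros((480,640),bool); m[230:290,215:285]=1
z=P[...,2]; 
print("z max",np.percentile(z[m],[50,80,90,95,99]))
o=m&(hsv[...,0]<18)&(hsv[...,1]>150)&(hsv[...,2]>70); zt=np.median(z[o]); print("zorange",zt,o.sum())
t=m&(z>zt-.008)&(z<zt+.01); print(t.sum(),P[t].mean(0),P[t].min(0),P[t].max(0))
c,r=cv2.minEnclosingCircle(P[t][:,:2].astype(np.float32)); print("circ",c,r)
# tray: 
for u,v in [(386,245),(410,225),(366,220),(350,206),(430,212),(425,285),(342,275),(383,268),(400,240)]: print(u,v,np.round(P[v,u],4))
# pot shoulder
sh=m&(abs(z-.097)<.006); c,r=cv2.minEnclosingCircle(P[sh][:,:2].astype(np.float32)); print("shoulder",c,r,sh.sum())
a=cv2.resize(im[220:300,200:300],(500,400),interpolation=3); b=cv2.resize(im[190:300,330:440],(300,300),interpolation=3)
o=np.zeros((400,800,3),np.uint8); o[:,:500]=a;o[:300,500:]=b; save("crop",o)
E
```

```text
cap 0.85 [254.3 248.4]
cap 0.83 [195.6 229.3]
cap 0.7 [204.2 274. ]
cap 0.64 [293.4 184. ]
cap_top 0.87 [257.6 244.2]
cap_top 0.81 [324.2 265.2]
cap_top 0.7 [190.4 224.8]
cap_top 0.7 [294.  177.6]
cap_top 0.6 [200.7 268.8]
pot 0.64 [265.7 251.5]
tray 0.64 [245.6 384.7]
cartridge 0.59 [224.2 362.4]
cartridge 0.4 [154.5 414.5]
wrench 0.97 [269.7 378.6]
0.45
z max [0.00897635 0.11592805 0.16230998 0.1637828  0.16610536]
zorange 0.1623514177868146 753
749 [0.48379917 0.16632602 0.16247794] [0.45258758 0.13495175 0.1545188 ] [0.51613451 0.19820884 0.16951082]
circ (0.4843617081642151, 0.16699540615081787) 0.032700005918741226
386 245 [ 0.529  -0.1475  0.0058]
410 225 [ 0.5783 -0.2066  0.0025]
366 220 [ 0.5765 -0.094   0.0771]
350 206 [ 0.6199 -0.061   0.0242]
430 212 [ 0.6113 -0.2567 -0.0021]
425 285 [ 0.4346 -0.2395 -0.002 ]
342 275 [ 0.457  -0.0422  0.0055]
383 268 [ 0.4736 -0.1391  0.0091]
400 240 [ 0.5414 -0.1814  0.0046]
shoulder (0.4811665713787079, 0.1662822812795639) 0.04129111394286156 131
```

View pics/crop.png

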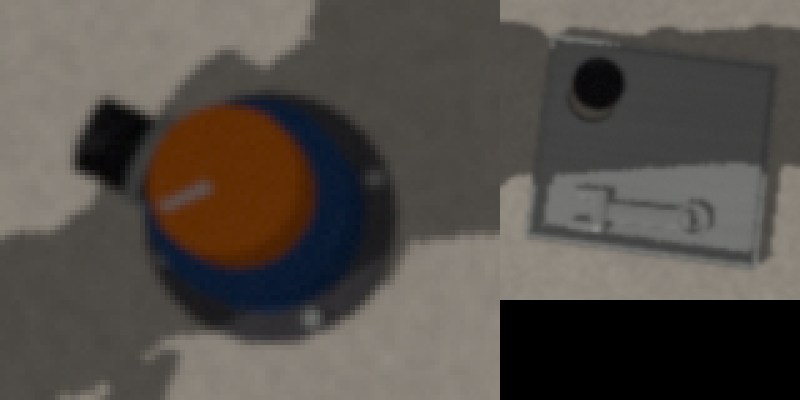

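The crop confirms the orange cap with its white stripe on the blue pot (crop centre (235,185)). Next I'll cross-check with the side camera and fit the tray pose.

```bash
python3 - <<'E'
from h import *
from scipy.optimize import minimize
im=cv2.imread("pics/side0.png")[...,::-1]; P=pts("side",np.load("side0.npy"))
near=(abs(P[...,0]-.484)<.045)&(abs(P[...,1]-.1665)<.045)
q=P[near]; z=q[:,2]
t=q[(z>.11)&(z<.155)]
def cost(c,r): return lambda c:np.abs(np.hypot(t[:,0]-c[0],t[:,1]-c[1])-r).sum()
r=minimize(cost(None,.032),[.484,.167],method="Nelder-Mead"); print("side axis",r.x,r.fun/len(t),len(t),"ztop",np.percentile(z,[95,98,99.5]))
top=q[z>.156]; print("top pts",top.mean(0),len(top))
t=q[(z>.03)&(z<.085)]; r=minimize(cost(None,.046),[.484,.167],method="Nelder-Mead"); print("pot",r.x,len(t))
# tray from both
for n in("top","side"):
    P=pts(n,np.load(n+"0.npy")); i=cv2.imread(f"pics/{n}0.png")
    bot.grab_frame(n); rs=bot.trace(n,"tray"); g=rs[0]["region"]; print(n,rs[0]["score"],rs[0]["box"])
    k=P[g]; k=k[(k[:,2]<.04)]
    (c,s,a)=cv2.minAreaRect(k[:,:2].astype(np.float32)); print(c,s,a,np.median(k[:,2]))
    rs=bot.trace(n,"cartridge")
    for r in rs[:2]:
        k=P[r["region"]]; print("cart",r["score"],k.mean(0),np.percentile(k[:,2],98))
print(bot.observe()["clock"])
E
```

```text
side axis [0.48860386 0.16467127] 0.0013670116827455977 274 ztop [0.16468351 0.1655664  0.16654802]
top pts [0.48613255 0.15884503 0.1632732 ] 243
pot [0.48872518 0.16596472] 324
top 0.93 [337.4, 202.5, 429.8, 288.0]
(0.5311691761016846, -0.14704887568950653) (0.20074410736560822, 0.18629100918769836) 82.3202896118164 0.004305308265681207
cart 0.61 [ 0.5725752  -0.09359445  0.06149046] 0.07829199766326332
side 0.6 [300.1, 274.2, 393.4, 346.4]
(0.5376797318458557, -0.13898074626922607) (0.23083893954753876, 0.1934405416250229) 81.0450668334961 0.0060687911320156385
cart 0.64 [ 0.57413779 -0.10815446  0.05215815] 0.0774844111344928
cart 0.53 [ 0.75239582 -0.2327035   0.05738093] 0.09262985124721013
0.75
```

```bash
python3 -m inch '[{"dx":-20,"dy":-15},{"dx":-20,"dy":-15},{"dx":-20,"dy":-15},{"dx":-20,"dy":-15},{"dx":-20,"dy":-15},{"dx":-20,"dy":-15},{"dx":-20,"dy":-15},{"dx":-20,"dy":-15},{"dx":-20,"dy":-15},{"dx":-20,"dy":-15}]' 60; python3 -c "
from h import *
s=bot.observe();print(s['qpos'],s['tool_rot'])"
```

```text
[-1.27419753  0.52141255 -0.03628889  1.59946524  0.02120541  1.02107583
 -0.11279446] [3.14156835e+00 5.70814662e-06 2.77474904e+00]schema error: expected keys dx, dy, dz, rx, ry, rz, hand
```

```bash
python3 -m inch '[{"dx":-20,"dy":-15,"dz":0,"rx":0,"ry":0,"rz":0,"hand":-1},{"dx":-40,"dy":-30,"dz":0,"rx":0,"ry":0,"rz":0,"hand":-1},{"dx":-40,"dy":-30,"dz":0,"rx":0,"ry":0,"rz":0,"hand":-1},{"dx":-40,"dy":-30,"dz":0,"rx":0,"ry":0,"rz":0,"hand":-1},{"dx":-40,"dy":-30,"dz":0,"rx":0,"ry":0,"rz":0,"hand":-1},{"dx":-40,"dy":-30,"dz":0,"rx":0,"ry":0,"rz":0,"hand":-1},{"dx":-40,"dy":-30,"dz":0,"rx":0,"ry":0,"rz":0,"hand":-1},{"dx":-40,"dy":-30,"dz":0,"rx":0,"ry":0,"rz":0,"hand":-1},{"dx":-40,"dy":-30,"dz":0,"rx":0,"ry":0,"rz":0,"hand":-1},{"dx":-20,"dy":-15,"dz":0,"rx":0,"ry":0,"rz":0,"hand":-1}]' 60; python3 -c "
from h import *
s=bot.observe();print(s['qpos'],s['tool_rot'])"
```

```text
clock: 1.75
position: [0.4652, 0.1983, 0.2316]
tool_rot: [-3.141, 0.001, 2.771]
force: [-0.2, 0.7, 0.2]
grip_width: 0.0853
[-0.58449539  0.33256387  0.08064153  1.91333229 -0.03225797  0.89640652
  0.71192373] [-3.14130773e+00  1.20110016e-03  2.77084224e+00]
```

```bash
python3 -m inch '[{"dx":0,"dy":0,"dz":0,"rx":0,"ry":0,"rz":0.148,"hand":-1},{"dx":0,"dy":0,"dz":0,"rx":0,"ry":0,"rz":0.148,"hand":-1},{"dx":0,"dy":0,"dz":0,"rx":0,"ry":0,"rz":0.148,"hand":-1},{"dx":0,"dy":0,"dz":0,"rx":0,"ry":0,"rz":0.148,"hand":-1},{"dx":0,"dy":0,"dz":0,"rx":0,"ry":0,"rz":0.148,"hand":-1},{"dx":0,"dy":0,"dz":0,"rx":0,"ry":0,"rz":0.148,"hand":-1},{"dx":0,"dy":0,"dz":0,"rx":0,"ry":0,"rz":0.148,"hand":-1},{"dx":0,"dy":0,"dz":0,"rx":0,"ry":0,"rz":0.148,"hand":-1},{"dx":0,"dy":0,"dz":0,"rx":0,"ry":0,"rz":0.148,"hand":-1},{"dx":0,"dy":0,"dz":0,"rx":0,"ry":0,"rz":0.148,"hand":-1}]'; python3 -m inch '[{"dx":0,"dy":0,"dz":0,"rx":0,"ry":0,"rz":0.148,"hand":-1},{"dx":0,"dy":0,"dz":0,"rx":0,"ry":0,"rz":0.148,"hand":-1},{"dx":0,"dy":0,"dz":0,"rx":0,"ry":0,"rz":0.148,"hand":-1},{"dx":0,"dy":0,"dz":0,"rx":0,"ry":0,"rz":0.148,"hand":-1},{"dx":0,"dy":0,"dz":0,"rx":0,"ry":0,"rz":0.148,"hand":-1},{"dx":0,"dy":0,"dz":0,"rx":0,"ry":0,"rz":0.148,"hand":-1},{"dx":0,"dy":0,"dz":0,"rx":0,"ry":0,"rz":0.148,"hand":-1},{"dx":0,"dy":0,"dz":0,"rx":0,"ry":0,"rz":0.148,"hand":-1},{"dx":0,"dy":0,"dz":0,"rx":0,"ry":0,"rz":0.148,"hand":-1},{"dx":0,"dy":0,"dz":0,"rx":0,"ry":0,"rz":0.148,"hand":-1}]'; cat >> h.py <<'E'
def st(t=None):
    s=bot.observe(); print("clk",s["clock"],"q",np.round(s["qpos"],3),"p",np.round(s["position"],4),"yaw",s["tool_rot"],"F",np.round(s["force"],1),"M",np.round(s["moment"],2),"w",s["grip_width"])
    if t is not None: print("tool delta mm",np.round(rot(s["tool_rot"]).T@(np.array(t)-s["position"])*1000,1))
E
python3 -c "
from h import *
st([.486,.166,.125])"
```

```text
clock: 2.75
position: [0.4634, 0.2023, 0.2314]
tool_rot: [3.141, -0.0, 1.289]
force: [-0.6, -0.4, 0.1]
grip_width: 0.0857
clock: 3.75
position: [0.4634, 0.2024, 0.2314]
tool_rot: [-3.141, -0.0, -0.191]
force: [0.4, -0.3, -0.8]
grip_width: 0.0857
clk 3.75 q [-1.111  0.432  0.784  1.937 -0.38   0.925 -1.901] p [0.4634 0.2024 0.2314] yaw [-3.14122494e+00 -1.33977329e-04 -1.91140892e-01] F [ 0.4 -0.3 -0.8] M [ 0.    0.01 -0.  ] w 0.08573558864890173
tool delta mm [ 29.1  31.5 106.4]
```

```bash
python3 -m inch '[{"dx":0,"dy":0,"dz":0,"rx":0,"ry":0,"rz":0.145,"hand":-1},{"dx":0,"dy":0,"dz":0,"rx":0,"ry":0,"rz":0.145,"hand":-1},{"dx":0,"dy":0,"dz":0,"rx":0,"ry":0,"rz":0.145,"hand":-1},{"dx":0,"dy":0,"dz":0,"rx":0,"ry":0,"rz":0,"hand":-1}]'; 
python3 -c "
from h import *
st([.486,.166,.125])"
```

```text
clock: 4.15
position: [0.4633, 0.2025, 0.2312]
tool_rot: [3.141, -0.0, -0.623]
force: [-0.6, 0.3, -0.6]
grip_width: 0.0855
clk 4.15 q [-1.186  0.475  0.905  1.94  -0.458  0.947 -2.251] p [0.4633 0.2025 0.2312] yaw [ 3.14116440e+00 -3.51775830e-04 -6.22558556e-01] F [-0.6  0.3 -0.6] M [-0.08  0.05 -0.03] w 0.08546175890743307
tool delta mm [ 39.7  16.3 106.2]
```

```bash
python3 -m inch '[{"dx":13,"dy":5.4,"dz":0,"rx":0,"ry":0,"rz":0,"hand":-1},{"dx":13,"dy":5.4,"dz":0,"rx":0,"ry":0,"rz":0,"hand":-1},{"dx":13.7,"dy":5.5,"dz":10,"rx":0,"ry":0,"rz":0,"hand":-1},{"dx":0,"dy":0,"dz":20,"rx":0,"ry":0,"rz":0,"hand":-1},{"dx":0,"dy":0,"dz":15,"rx":0,"ry":0,"rz":0,"hand":-1},{"dx":0,"dy":0,"dz":0,"rx":0,"ry":0,"rz":0,"hand":-1},{"dx":0,"dy":0,"dz":0,"rx":0,"ry":0,"rz":0,"hand":-1}]'; 
python3 - <<'E'
from h import *
st([.486,.166,.125])
im,d=bot.grab_frame("side"); a=im[170:290,210:370]
b,d=bot.grab_frame("top"); b=b[200:320,170:330]
save("pre",np.hstack([cv2.resize(a,(400,300),interpolation=3),cv2.resize(b,(400,300),interpolation=3)]))
E
```

```text
clock: 4.85
position: [0.4864, 0.1658, 0.1867]
tool_rot: [3.142, -0.0, -0.618]
force: [0.5, 0.0, 0.4]
grip_width: 0.0858
clk 4.85 q [-1.036  0.543  0.831  1.964 -0.527  0.863 -2.11 ] p [0.4864 0.1658 0.1867] yaw [ 3.14155416e+00 -4.16181403e-05 -6.17989284e-01] F [0.5 0.  0.4] M [0.01 0.01 0.04] w 0.08576854104917421
tool delta mm [-0.4  0.  61.7]
```

View pics/pre.png

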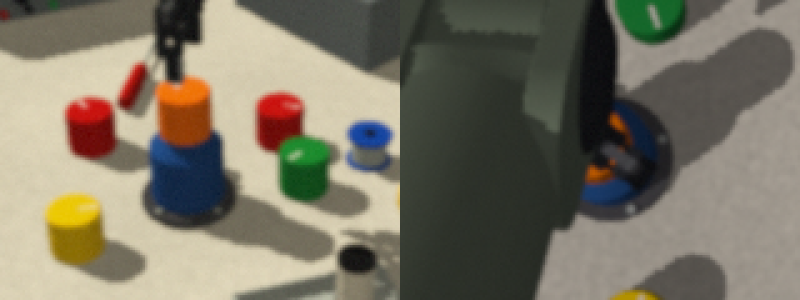

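The left (side) half shows the gripper centred over the orange cap at about (183,85). The right (top) half has the fingers either side of it at (615,150). I'll descend now.

```bash
python3 -m inch '[{"dx":0,"dy":0,"dz":8,"rx":0,"ry":0,"rz":0,"hand":-1},{"dx":0,"dy":0,"dz":8,"rx":0,"ry":0,"rz":0,"hand":-1},{"dx":0,"dy":0,"dz":8,"rx":0,"ry":0,"rz":0,"hand":-1},{"dx":0,"dy":0,"dz":8,"rx":0,"ry":0,"rz":0,"hand":-1}]'; python3 -m inch '[{"dx":0,"dy":0,"dz":8,"rx":0,"ry":0,"rz":0,"hand":-1},{"dx":0,"dy":0,"dz":8,"rx":0,"ry":0,"rz":0,"hand":-1},{"dx":0,"dy":0,"dz":8,"rx":0,"ry":0,"rz":0,"hand":-1},{"dx":0,"dy":0,"dz":5,"rx":0,"ry":0,"rz":0,"hand":-1},{"dx":0,"dy":0,"dz":0,"rx":0,"ry":0,"rz":0,"hand":-1}]'; python3 -c "
from h import *
st([.486,.166,.125])"
```

```text
clock: 5.35
position: [0.4861, 0.1659, 0.1535]
tool_rot: [3.141, 0.0, -0.62]
force: [1.6, -1.3, 0.4]
grip_width: 0.0852
clock: 5.85
position: [0.486, 0.1657, 0.1247]
tool_rot: [3.141, 0.0, -0.62]
force: [0.4, 0.5, -0.3]
grip_width: 0.0852
clk 5.85 q [-0.963  0.628  0.734  2.011 -0.624  0.739 -2.034] p [0.486  0.1657 0.1247] yaw [ 3.14072059e+00  2.75276839e-04 -6.20305934e-01] F [ 0.4  0.5 -0.3] M [-0.02 -0.01  0.04] w 0.08516539436823743
tool delta mm [-0.1 -0.2 -0.3]
```

```bash
python3 -m inch '[{"dx":0,"dy":0,"dz":0,"rx":0,"ry":0,"rz":0,"hand":1},{"dx":0,"dy":0,"dz":0,"rx":0,"ry":0,"rz":0,"hand":1},{"dx":0,"dy":0,"dz":0,"rx":0,"ry":0,"rz":0,"hand":1},{"dx":0,"dy":0,"dz":0,"rx":0,"ry":0,"rz":0,"hand":1},{"dx":0,"dy":0,"dz":0,"rx":0,"ry":0,"rz":0,"hand":1},{"dx":0,"dy":0,"dz":0,"rx":0,"ry":0,"rz":0,"hand":1}]' 50; python3 -c "
from h import *
st([.486,.166,.125])"
```

```text
clock: 6.45
position: [0.4867, 0.1662, 0.1257]
tool_rot: [-3.141, -0.0, -0.62]
force: [1.3, 1.5, 6.6]
grip_width: 0.0631
clk 6.45 q [-0.964  0.627  0.735  2.01  -0.623  0.74  -2.034] p [0.4867 0.1662 0.1257] yaw [-3.14053159e+00 -4.99725821e-04 -6.20106435e-01] F [1.3 1.5 6.6] M [ 0.36 -0.21 -0.07] w 0.06305685940381055
tool delta mm [-0.4  0.5  0.7]
```

```bash
python3 -m inch '[{"dx":0,"dy":0,"dz":-0.24,"rx":0,"ry":0,"rz":-0.148,"hand":1},{"dx":0,"dy":0,"dz":-0.24,"rx":0,"ry":0,"rz":-0.148,"hand":1},{"dx":0,"dy":0,"dz":-0.24,"rx":0,"ry":0,"rz":-0.148,"hand":1},{"dx":0,"dy":0,"dz":-0.24,"rx":0,"ry":0,"rz":-0.148,"hand":1},{"dx":0,"dy":0,"dz":-0.24,"rx":0,"ry":0,"rz":-0.148,"hand":1}]'; python3 -c "
from h import *
st([.486,.166,.125])"
```

```text
clock: 6.95
position: [0.4867, 0.1662, 0.127]
tool_rot: [-3.141, -0.001, 0.126]
force: [0.8, 0.9, 2.7]
grip_width: 0.0628
clk 6.95 q [-0.831  0.56   0.531  2.003 -0.437  0.689 -1.468] p [0.4867 0.1662 0.127 ] yaw [-3.14106791e+00 -1.34258865e-03  1.25826681e-01] F [0.8 0.9 2.7] M [ 0.46 -0.1  -0.13] w 0.06280447181201722
tool delta mm [-0.7  0.2  2. ]
```

```bash
python3 -m inch '[{"dx":0,"dy":0,"dz":-0.24,"rx":0,"ry":0,"rz":-0.148,"hand":1},{"dx":0,"dy":0,"dz":-0.24,"rx":0,"ry":0,"rz":-0.148,"hand":1},{"dx":0,"dy":0,"dz":-0.24,"rx":0,"ry":0,"rz":-0.148,"hand":1},{"dx":0,"dy":0,"dz":-0.24,"rx":0,"ry":0,"rz":-0.148,"hand":1},{"dx":0,"dy":0,"dz":-0.24,"rx":0,"ry":0,"rz":-0.148,"hand":1},{"dx":0,"dy":0,"dz":-0.24,"rx":0,"ry":0,"rz":-0.148,"hand":1},{"dx":0,"dy":0,"dz":-0.24,"rx":0,"ry":0,"rz":-0.148,"hand":1},{"dx":0,"dy":0,"dz":-0.24,"rx":0,"ry":0,"rz":-0.148,"hand":1},{"dx":0,"dy":0,"dz":-0.24,"rx":0,"ry":0,"rz":-0.148,"hand":1},{"dx":0,"dy":0,"dz":-0.24,"rx":0,"ry":0,"rz":-0.148,"hand":1}]'; python3 -c "
from h import *
st([.486,.166,.125])"
```

```text
clock: 7.95
position: [0.4855, 0.1677, 0.1292]
tool_rot: [-3.141, -0.002, 1.607]
force: [-6.9, 11.4, 4.5]
grip_width: 0.0628
clk 7.95 q [-0.537  0.495  0.119  1.988 -0.095  0.664 -0.32 ] p [0.4855 0.1677 0.1292] yaw [-3.14091094e+00 -1.85210428e-03  1.60687772e+00] F [-6.9 11.4  4.5] M [ 2.65  1.8  -0.28] w 0.06278228107093867
tool delta mm [-1.7  0.4  4.2]
```

```bash
python3 -m inch '[{"dx":0,"dy":0,"dz":-0.24,"rx":0,"ry":0,"rz":-0.148,"hand":1},{"dx":0,"dy":0,"dz":-0.24,"rx":0,"ry":0,"rz":-0.148,"hand":1},{"dx":0,"dy":0,"dz":-0.24,"rx":0,"ry":0,"rz":-0.148,"hand":1},{"dx":0,"dy":0,"dz":-0.24,"rx":0,"ry":0,"rz":-0.148,"hand":1},{"dx":0,"dy":0,"dz":-0.24,"rx":0,"ry":0,"rz":-0.148,"hand":1},{"dx":0,"dy":0,"dz":-0.24,"rx":0,"ry":0,"rz":-0.148,"hand":1},{"dx":0,"dy":0,"dz":-0.24,"rx":0,"ry":0,"rz":-0.148,"hand":1},{"dx":0,"dy":0,"dz":-0.24,"rx":0,"ry":0,"rz":-0.148,"hand":1},{"dx":0,"dy":0,"dz":-0.24,"rx":0,"ry":0,"rz":-0.148,"hand":1},{"dx":0,"dy":0,"dz":-0.24,"rx":0,"ry":0,"rz":-0.148,"hand":1}]'; python3 -c "
from h import *
st([.486,.166,.125])"
```

```text
clock: 8.95
position: [0.4843, 0.1669, 0.1313]
tool_rot: [3.141, -0.003, 3.087]
force: [-14.2, 7.6, 8.0]
grip_width: 0.0628
clk 8.95 q [-0.236  0.497 -0.279  1.972  0.202  0.702  0.878] p [0.4843 0.1669 0.1313] yaw [ 3.14145480e+00 -2.97559540e-03  3.08664766e+00] F [-14.2   7.6   8. ] M [ 2.01  3.25 -0.53] w 0.06283172584479209
tool delta mm [-1.7 -0.8  6.3]
```

```bash
python3 -m inch '[{"dx":1,"dy":0.5,"dz":-0.5,"rx":0,"ry":0,"rz":-0.1,"hand":1},{"dx":1,"dy":0.5,"dz":-0.5,"rx":0,"ry":0,"rz":-0.1,"hand":1},{"dx":0,"dy":0,"dz":-0.24,"rx":0,"ry":0,"rz":-0.148,"hand":1},{"dx":0,"dy":0,"dz":-0.24,"rx":0,"ry":0,"rz":-0.148,"hand":1},{"dx":0,"dy":0,"dz":-0.24,"rx":0,"ry":0,"rz":-0.148,"hand":1}]'; python3 -c "
from h import *
st([.486,.166,.125])"
```

```text
clock: 9.45
position: [0.4838, 0.1667, 0.1329]
tool_rot: [-3.141, -0.001, -2.553]
force: [-2.4, 0.3, -0.6]
grip_width: 0.0627
clk 9.45 q [-0.112  0.512 -0.445  1.967  0.322  0.732  1.409] p [0.4838 0.1667 0.1329] yaw [-3.14140870e+00 -9.08513249e-04 -2.55332369e+00] F [-2.4  0.3 -0.6] M [-0.11  0.4  -0.03] w 0.062676178626778
tool delta mm [-1.5 -1.8  7.9]
```

Forces are relieved. Continuing the stroke.

```bash
python3 -m inch '[{"dx":0,"dy":0,"dz":-0.24,"rx":0,"ry":0,"rz":-0.148,"hand":1},{"dx":0,"dy":0,"dz":-0.24,"rx":0,"ry":0,"rz":-0.148,"hand":1},{"dx":0,"dy":0,"dz":-0.24,"rx":0,"ry":0,"rz":-0.148,"hand":1},{"dx":0,"dy":0,"dz":-0.24,"rx":0,"ry":0,"rz":-0.148,"hand":1},{"dx":0,"dy":0,"dz":-0.24,"rx":0,"ry":0,"rz":-0.148,"hand":1},{"dx":0,"dy":0,"dz":-0.24,"rx":0,"ry":0,"rz":-0.148,"hand":1},{"dx":0,"dy":0,"dz":-0.24,"rx":0,"ry":0,"rz":-0.14,"hand":1}]'; python3 -c "
from h import *
st([.486,.166,.125])"
```

```text
clock: 10.15
position: [0.4841, 0.1665, 0.1346]
tool_rot: [3.141, -0.001, -1.526]
force: [-0.2, -0.3, -2.3]
grip_width: 0.0628
clk 10.15 q [ 0.076  0.565 -0.707  1.956  0.505  0.803  2.272] p [0.4841 0.1665 0.1346] yaw [ 3.14130889e+00 -6.95396967e-04 -1.52558288e+00] F [-0.2 -0.3 -2.3] M [-0.12  0.04 -0.07] w 0.06279281316359682
tool delta mm [ 0.6 -1.9  9.6]
```

```bash
python3 -m inch '[{"dx":0,"dy":0,"dz":0,"rx":0,"ry":0,"rz":0,"hand":-1},{"dx":0,"dy":0,"dz":0,"rx":0,"ry":0,"rz":0,"hand":-1},{"dx":0,"dy":0,"dz":0,"rx":0,"ry":0,"rz":0,"hand":-1},{"dx":0,"dy":0,"dz":0,"rx":0,"ry":0,"rz":0,"hand":-1},{"dx":0,"dy":0,"dz":0,"rx":0,"ry":0,"rz":0,"hand":-1}]'; python3 - <<'E'
from h import *
st([.484,.1667,.1346])
im,d=bot.grab_frame("side"); a=im[170:290,210:370]
b,d=bot.grab_frame("top"); b=b[200:320,170:330]
save("rel1",np.hstack([cv2.resize(a,(400,300),interpolation=3),cv2.resize(b,(400,300),interpolation=3)]))
E
```

```text
clock: 10.65
position: [0.4842, 0.167, 0.1348]
tool_rot: [-3.141, -0.0, -1.532]
force: [-0.3, -0.3, -0.0]
grip_width: 0.0855
clk 10.65 q [ 0.075  0.564 -0.705  1.956  0.503  0.803  2.266] p [0.4842 0.167  0.1348] yaw [-3.14144027e+00 -1.43462802e-04 -1.53239695e+00] F [-0.3 -0.3 -0. ] M [ 0.01 -0.01  0.01] w 0.08549884894548143
tool delta mm [0.3 0.2 0.2]
```

View pics/rel1.png

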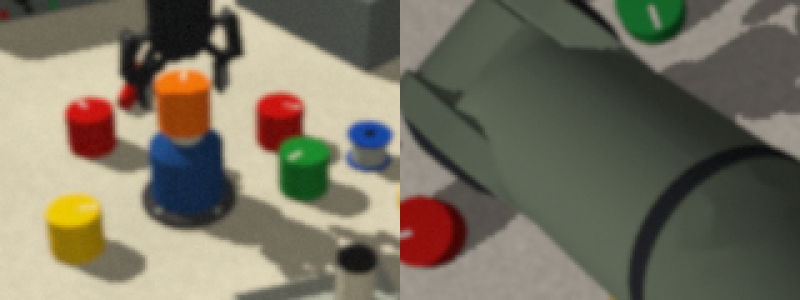

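The side view shows the cap at (183,105), turned and raised, with the aluminium neck now visible under it at (183,140). I'll rewind the wrist with the fingers open around the cap.

```bash
python3 -m inch '[{"dx":0,"dy":0,"dz":0,"rx":0,"ry":0,"rz":0.148,"hand":-1},{"dx":0,"dy":0,"dz":0,"rx":0,"ry":0,"rz":0.148,"hand":-1},{"dx":0,"dy":0,"dz":0,"rx":0,"ry":0,"rz":0.148,"hand":-1},{"dx":0,"dy":0,"dz":0,"rx":0,"ry":0,"rz":0.148,"hand":-1},{"dx":0,"dy":0,"dz":0,"rx":0,"ry":0,"rz":0.148,"hand":-1},{"dx":0,"dy":0,"dz":0,"rx":0,"ry":0,"rz":0.148,"hand":-1},{"dx":0,"dy":0,"dz":0,"rx":0,"ry":0,"rz":0.148,"hand":-1},{"dx":0,"dy":0,"dz":0,"rx":0,"ry":0,"rz":0.148,"hand":-1},{"dx":0,"dy":0,"dz":0,"rx":0,"ry":0,"rz":0.148,"hand":-1},{"dx":0,"dy":0,"dz":0,"rx":0,"ry":0,"rz":0.148,"hand":-1}]'; python3 -c "
from h import *
st([.484,.1667,.1346])"
```

```text
clock: 11.75
position: [0.4842, 0.167, 0.1348]
tool_rot: [3.142, 0.0, -3.018]
force: [0.6, -0.1, 0.2]
grip_width: 0.0854
clk 11.75 q [-0.199  0.495 -0.329  1.97   0.237  0.713  1.024] p [0.4842 0.167  0.1348] yaw [ 3.14154621e+00  1.77559460e-04 -3.01782357e+00] F [ 0.6 -0.1  0.2] M [-0.02  0.01  0.  ] w 0.08542004723233522
tool delta mm [ 0.3 -0.3  0.2]
```

```bash
python3 -m inch '[{"dx":0,"dy":0,"dz":0,"rx":0,"ry":0,"rz":0.148,"hand":-1},{"dx":0,"dy":0,"dz":0,"rx":0,"ry":0,"rz":0.148,"hand":-1},{"dx":0,"dy":0,"dz":0,"rx":0,"ry":0,"rz":0.148,"hand":-1},{"dx":0,"dy":0,"dz":0,"rx":0,"ry":0,"rz":0.148,"hand":-1},{"dx":0,"dy":0,"dz":0,"rx":0,"ry":0,"rz":0.148,"hand":-1},{"dx":0,"dy":0,"dz":0,"rx":0,"ry":0,"rz":0.148,"hand":-1},{"dx":0,"dy":0,"dz":0,"rx":0,"ry":0,"rz":0.148,"hand":-1},{"dx":0,"dy":0,"dz":0,"rx":0,"ry":0,"rz":0.148,"hand":-1},{"dx":0,"dy":0,"dz":0,"rx":0,"ry":0,"rz":0.148,"hand":-1},{"dx":0,"dy":0,"dz":0,"rx":0,"ry":0,"rz":0.148,"hand":-1}]'; python3 -c "
from h import *
st([.484,.1667,.1346])"
```

```text
clock: 12.75
position: [0.4842, 0.1671, 0.1347]
tool_rot: [3.141, -0.0, 1.785]
force: [0.4, 0.1, 1.1]
grip_width: 0.0855
clk 12.75 q [-0.495  0.482  0.062  1.985 -0.046  0.676 -0.19 ] p [0.4842 0.1671 0.1347] yaw [ 3.14148433e+00 -8.41546968e-05  1.78539989e+00] F [0.4 0.1 1.1] M [-0.02  0.04  0.02] w 0.0854931075781142
tool delta mm [-0.3 -0.3  0.1]
```

```bash
python3 -m inch '[{"dx":0,"dy":0,"dz":0,"rx":0,"ry":0,"rz":0.148,"hand":-1},{"dx":0,"dy":0,"dz":0,"rx":0,"ry":0,"rz":0.148,"hand":-1},{"dx":0,"dy":0,"dz":0,"rx":0,"ry":0,"rz":0.148,"hand":-1},{"dx":0,"dy":0,"dz":0,"rx":0,"ry":0,"rz":0.148,"hand":-1},{"dx":0,"dy":0,"dz":0,"rx":0,"ry":0,"rz":0.148,"hand":-1},{"dx":0,"dy":0,"dz":0,"rx":0,"ry":0,"rz":0.148,"hand":-1},{"dx":0,"dy":0,"dz":0,"rx":0,"ry":0,"rz":0.148,"hand":-1},{"dx":0,"dy":0,"dz":0,"rx":0,"ry":0,"rz":0.148,"hand":-1},{"dx":0,"dy":0,"dz":0,"rx":0,"ry":0,"rz":0.148,"hand":-1},{"dx":0,"dy":0,"dz":0,"rx":0,"ry":0,"rz":0.148,"hand":-1}]'; python3 -c "
from h import *
st([.484,.1667,.1346])"
```

```text
clock: 13.75
position: [0.4842, 0.1671, 0.1348]
tool_rot: [-3.141, -0.0, 0.305]
force: [1.1, -0.7, -0.2]
grip_width: 0.0853
clk 13.75 q [-0.793  0.529  0.468  2.    -0.364  0.693 -1.361] p [0.4842 0.1671 0.1348] yaw [-3.14144493e+00 -2.02952932e-04  3.05487250e-01] F [ 1.1 -0.7 -0.2] M [ 0.   -0.01 -0.02] w 0.08529536870732786
tool delta mm [-0.3  0.3  0.2]
```

```bash
python3 -m inch '[{"dx":0,"dy":0,"dz":0,"rx":0,"ry":0,"rz":0.148,"hand":-1},{"dx":0,"dy":0,"dz":0,"rx":0,"ry":0,"rz":0.148,"hand":-1},{"dx":0,"dy":0,"dz":0,"rx":0,"ry":0,"rz":0.148,"hand":-1},{"dx":0,"dy":0,"dz":0,"rx":0,"ry":0,"rz":0.148,"hand":-1},{"dx":0,"dy":0,"dz":0,"rx":0,"ry":0,"rz":0.148,"hand":-1},{"dx":0,"dy":0,"dz":0,"rx":0,"ry":0,"rz":0.148,"hand":-1},{"dx":0,"dy":0,"dz":0,"rx":0,"ry":0,"rz":0.12,"hand":-1}]'; python3 -m inch '[{"dx":0,"dy":0,"dz":0,"rx":0,"ry":0,"rz":0,"hand":1},{"dx":0,"dy":0,"dz":0,"rx":0,"ry":0,"rz":0,"hand":1},{"dx":0,"dy":0,"dz":0,"rx":0,"ry":0,"rz":0,"hand":1},{"dx":0,"dy":0,"dz":0,"rx":0,"ry":0,"rz":0,"hand":1},{"dx":0,"dy":0,"dz":0,"rx":0,"ry":0,"rz":0,"hand":1},{"dx":0,"dy":0,"dz":0,"rx":0,"ry":0,"rz":0,"hand":1}]'; python3 -c "
from h import *
st([.484,.1667,.1346])"
```

```text
clock: 14.45
position: [0.4842, 0.1672, 0.1347]
tool_rot: [-3.141, 0.0, -0.702]
force: [0.2, -0.3, -0.0]
grip_width: 0.0855
clock: 15.05
position: [0.4842, 0.1669, 0.1348]
tool_rot: [-3.141, 0.0, -0.695]
force: [-0.9, -0.3, 6.5]
grip_width: 0.0629
clk 15.05 q [-0.976  0.609  0.745  2.008 -0.603  0.755 -2.129] p [0.4842 0.1669 0.1348] yaw [-3.14140976e+00  2.51648284e-04 -6.94793646e-01] F [-0.9 -0.3  6.5] M [-0.02  0.47  0.  ] w 0.06285697928916359
tool delta mm [0.  0.3 0.2]
```

```bash
python3 -m inch '[{"dx":0,"dy":0,"dz":-0.7,"rx":0,"ry":0,"rz":-0.148,"hand":1},{"dx":0,"dy":0,"dz":-0.24,"rx":0,"ry":0,"rz":-0.148,"hand":1},{"dx":0,"dy":0,"dz":-0.24,"rx":0,"ry":0,"rz":-0.148,"hand":1},{"dx":0,"dy":0,"dz":-0.24,"rx":0,"ry":0,"rz":-0.148,"hand":1},{"dx":0,"dy":0,"dz":-0.24,"rx":0,"ry":0,"rz":-0.148,"hand":1},{"dx":0,"dy":0,"dz":-0.24,"rx":0,"ry":0,"rz":-0.148,"hand":1},{"dx":0,"dy":0,"dz":-0.24,"rx":0,"ry":0,"rz":-0.148,"hand":1},{"dx":0,"dy":0,"dz":-0.24,"rx":0,"ry":0,"rz":-0.148,"hand":1},{"dx":0,"dy":0,"dz":-0.24,"rx":0,"ry":0,"rz":-0.148,"hand":1},{"dx":0,"dy":0,"dz":-0.24,"rx":0,"ry":0,"rz":-0.148,"hand":1}]'; python3 -c "
from h import *
st([.484,.1667,.1346])"
```

```text
clock: 16.05
position: [0.4843, 0.167, 0.1376]
tool_rot: [3.141, -0.0, 0.791]
force: [-0.5, -0.9, -1.5]
grip_width: 0.0628
clk 16.05 q [-0.698  0.501  0.335  1.994 -0.252  0.686 -0.984] p [0.4843 0.167  0.1376] yaw [ 3.14145974e+00 -3.89779998e-04  7.91246082e-01] F [-0.5 -0.9 -1.5] M [ 0.06 -0.06 -0.02] w 0.06282859834434505
tool delta mm [-0.4 -0.   3. ]
```

```bash
python3 -m inch '[{"dx":0,"dy":0,"dz":-0.24,"rx":0,"ry":0,"rz":-0.148,"hand":1},{"dx":0,"dy":0,"dz":-0.24,"rx":0,"ry":0,"rz":-0.148,"hand":1},{"dx":0,"dy":0,"dz":-0.24,"rx":0,"ry":0,"rz":-0.148,"hand":1},{"dx":0,"dy":0,"dz":-0.24,"rx":0,"ry":0,"rz":-0.148,"hand":1},{"dx":0,"dy":0,"dz":-0.24,"rx":0,"ry":0,"rz":-0.148,"hand":1},{"dx":0,"dy":0,"dz":-0.24,"rx":0,"ry":0,"rz":-0.148,"hand":1},{"dx":0,"dy":0,"dz":-0.24,"rx":0,"ry":0,"rz":-0.148,"hand":1},{"dx":0,"dy":0,"dz":-0.24,"rx":0,"ry":0,"rz":-0.148,"hand":1},{"dx":0,"dy":0,"dz":-0.24,"rx":0,"ry":0,"rz":-0.148,"hand":1},{"dx":0,"dy":0,"dz":-0.24,"rx":0,"ry":0,"rz":-0.148,"hand":1}]'; python3 -c "
from h import *
st([.484,.1667,.1346])"
```

```text
clock: 17.05
position: [0.4842, 0.1669, 0.14]
tool_rot: [3.141, 0.0, 2.271]
force: [-1.4, 0.1, -1.0]
grip_width: 0.0629
clk 17.05 q [-0.397  0.472 -0.067  1.977  0.048  0.694  0.207] p [0.4842 0.1669 0.14  ] yaw [3.14135302e+00 2.53568276e-05 2.27120044e+00] F [-1.4  0.1 -1. ] M [ 0.02  0.06 -0.01] w 0.06286498450275625
tool delta mm [-0.  -0.3  5.4]
```

```bash
python3 -m inch '[{"dx":0,"dy":0,"dz":-0.24,"rx":0,"ry":0,"rz":-0.148,"hand":1},{"dx":0,"dy":0,"dz":-0.24,"rx":0,"ry":0,"rz":-0.148,"hand":1},{"dx":0,"dy":0,"dz":-0.24,"rx":0,"ry":0,"rz":-0.148,"hand":1},{"dx":0,"dy":0,"dz":-0.24,"rx":0,"ry":0,"rz":-0.148,"hand":1},{"dx":0,"dy":0,"dz":-0.24,"rx":0,"ry":0,"rz":-0.148,"hand":1},{"dx":0,"dy":0,"dz":-0.24,"rx":0,"ry":0,"rz":-0.148,"hand":1},{"dx":0,"dy":0,"dz":-0.24,"rx":0,"ry":0,"rz":-0.148,"hand":1},{"dx":0,"dy":0,"dz":-0.24,"rx":0,"ry":0,"rz":-0.148,"hand":1},{"dx":0,"dy":0,"dz":-0.24,"rx":0,"ry":0,"rz":-0.148,"hand":1},{"dx":0,"dy":0,"dz":-0.24,"rx":0,"ry":0,"rz":-0.148,"hand":1}]'; python3 -c "
from h import *
st([.484,.1667,.1346])"
```

```text
clock: 18.05
position: [0.4843, 0.1668, 0.1423]
tool_rot: [-3.142, 0.0, -2.532]
force: [-0.5, 0.6, -1.8]
grip_width: 0.0626
clk 18.05 q [-0.105  0.498 -0.453  1.96   0.312  0.751  1.44 ] p [0.4843 0.1668 0.1423] yaw [-3.14151006e+00  1.91672807e-04 -2.53212772e+00] F [-0.5  0.6 -1.8] M [-0.09  0.   -0.01] w 0.06258933109790649
tool delta mm [0.3 0.1 7.7]
```

```bash
python3 -m inch '[{"dx":0,"dy":0,"dz":-0.24,"rx":0,"ry":0,"rz":-0.148,"hand":1},{"dx":0,"dy":0,"dz":-0.24,"rx":0,"ry":0,"rz":-0.148,"hand":1},{"dx":0,"dy":0,"dz":-0.24,"rx":0,"ry":0,"rz":-0.148,"hand":1},{"dx":0,"dy":0,"dz":-0.24,"rx":0,"ry":0,"rz":-0.148,"hand":1},{"dx":0,"dy":0,"dz":-0.24,"rx":0,"ry":0,"rz":-0.148,"hand":1},{"dx":0,"dy":0,"dz":-0.24,"rx":0,"ry":0,"rz":-0.148,"hand":1},{"dx":0,"dy":0,"dz":-0.24,"rx":0,"ry":0,"rz":-0.148,"hand":1}]'; python3 -c "
from h import *
st([.484,.1667,.1346])"
```

```text
clock: 18.75
position: [0.4843, 0.1667, 0.144]
tool_rot: [-3.141, 0.0, -1.496]
force: [-0.6, -0.0, -1.8]
grip_width: 0.0627
clk 18.75 q [ 0.083  0.551 -0.715  1.949  0.488  0.82   2.315] p [0.4843 0.1667 0.144 ] yaw [-3.14125366e+00  4.88180462e-05 -1.49627793e+00] F [-0.6 -0.  -1.8] M [-0.07 -0.04  0.02] w 0.06271715152628547
tool delta mm [0.  0.3 9.4]
```

That makes 1.73 turns in total, and the tool carries only the cap's weight. I'll lift gently in small steps, watching the force.

```bash
python3 -m inch '[{"dx":0,"dy":0,"dz":-0.8,"rx":0,"ry":0,"rz":0,"hand":1},{"dx":0,"dy":0,"dz":-0.8,"rx":0,"ry":0,"rz":0,"hand":1},{"dx":0,"dy":0,"dz":-0.8,"rx":0,"ry":0,"rz":0,"hand":1}]'; python3 -m inch '[{"dx":0,"dy":0,"dz":-1,"rx":0,"ry":0,"rz":0,"hand":1},{"dx":0,"dy":0,"dz":-1,"rx":0,"ry":0,"rz":0,"hand":1},{"dx":0,"dy":0,"dz":0,"rx":0,"ry":0,"rz":0,"hand":1}]'; python3 -c "
from h import *
st([.484,.1667,.1346])"
```

```text
clock: 19.05
position: [0.4843, 0.1669, 0.1465]
tool_rot: [-3.141, -0.0, -1.507]
force: [-1.1, 0.6, -2.3]
grip_width: 0.0628
clock: 19.35
position: [0.4843, 0.167, 0.1486]
tool_rot: [-3.141, -0.0, -1.504]
force: [-0.2, 0.5, -2.4]
grip_width: 0.0626
clk 19.35 q [ 0.085  0.544 -0.717  1.946  0.48   0.828  2.314] p [0.4843 0.167  0.1486] yaw [-3.14128391e+00 -1.20127879e-05 -1.50395153e+00] F [-0.2  0.5 -2.4] M [-0.05  0.01 -0.01] w 0.06257812336559168
tool delta mm [ 0.3  0.3 14. ]
```

Free: the force stays at the cap's weight. Lifting it away.

```bash
python3 -m inch '[{"dx":0,"dy":0,"dz":-3,"rx":0,"ry":0,"rz":0,"hand":1},{"dx":0,"dy":0,"dz":-4,"rx":0,"ry":0,"rz":0,"hand":1},{"dx":0,"dy":0,"dz":-8,"rx":0,"ry":0,"rz":0,"hand":1},{"dx":0,"dy":0,"dz":-10,"rx":0,"ry":0,"rz":0,"hand":1},{"dx":0,"dy":0,"dz":-10,"rx":0,"ry":0,"rz":0,"hand":1},{"dx":0,"dy":0,"dz":-10,"rx":0,"ry":0,"rz":0,"hand":1},{"dx":0,"dy":0,"dz":-10,"rx":0,"ry":0,"rz":0,"hand":1},{"dx":0,"dy":0,"dz":-10,"rx":0,"ry":0,"rz":0,"hand":1},{"dx":0,"dy":0,"dz":-3,"rx":0,"ry":0,"rz":0,"hand":1},{"dx":0,"dy":0,"dz":0,"rx":0,"ry":0,"rz":0,"hand":1}]'; python3 - <<'E'
from h import *
s=bot.observe()["position"]
st([.5554,-.1985,s[2]])
im,d=bot.grab_frame("side"); np.save("s1.npy",d); save("lift",im); a=im[140:260,210:370]
P=pts("side",d); hsv=cv2.cvtColor(im,cv2.COLOR_RGB2HSV)
m=(abs(P[...,0]-.484)<.05)&(abs(P[...,1]-.167)<.05)&(hsv[...,0]<16)&(hsv[...,1]>170)&(P[...,2]>.12)
print(m.sum(),np.percentile(P[m],[1,2,5,50,95,98,99],axis=0))
b,d=bot.grab_frame("top"); np.save("t1.npy",d); save("lift_t",b)
save("lift_c",np.hstack([cv2.resize(a,(400,300),interpolation=3),cv2.resize(b[100:400,150:550],(400,300))]))
E
```

```text
clock: 20.35
position: [0.4844, 0.1669, 0.2169]
tool_rot: [-3.141, 0.0, -1.504]
force: [-0.8, 0.7, -1.9]
grip_width: 0.063
clk 20.35 q [ 0.14   0.453 -0.778  1.881  0.384  0.962  2.397] p [0.4844 0.1669 0.2169] yaw [-3.14087141e+00  1.66439856e-05 -1.50355587e+00] F [-0.8  0.7 -1.9] M [-0.01 -0.02 -0.  ] w 0.06295759673554271
tool delta mm [369.4 -46.3   0. ]
494 [[0.4554842  0.13166184 0.20044733]
 [0.45691799 0.13244286 0.20184011]
 [0.4583826  0.13323628 0.204711  ]
 [0.48118946 0.14262609 0.24175062]
 [0.50841522 0.18094228 0.25602545]
 [0.51321396 0.18753886 0.26606477]
 [0.51678845 0.191641   0.27454695]]
```

View pics/lift_c.png

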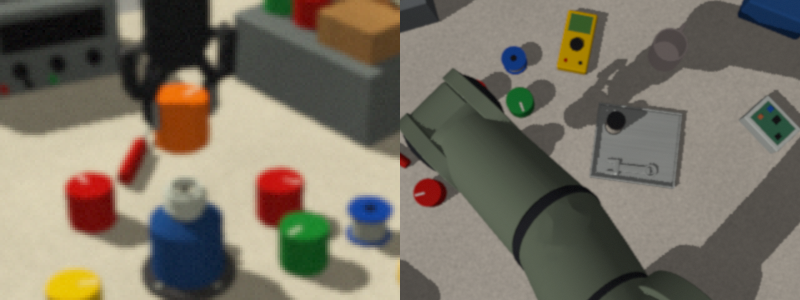

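The side view shows the cap clear of the neck at (182,118), and the bare neck at (187,195). I'll turn the wrist back from its limit, then carry the cap to the tray.

```bash
python3 -m inch '[{"dx":0,"dy":0,"dz":0,"rx":0,"ry":0,"rz":0.1,"hand":1},{"dx":0,"dy":0,"dz":0,"rx":0,"ry":0,"rz":0.14,"hand":1},{"dx":0,"dy":0,"dz":0,"rx":0,"ry":0,"rz":0.14,"hand":1},{"dx":0,"dy":0,"dz":0,"rx":0,"ry":0,"rz":0.14,"hand":1},{"dx":0,"dy":0,"dz":0,"rx":0,"ry":0,"rz":0.14,"hand":1},{"dx":0,"dy":0,"dz":0,"rx":0,"ry":0,"rz":0.14,"hand":1},{"dx":0,"dy":0,"dz":0,"rx":0,"ry":0,"rz":0.14,"hand":1},{"dx":0,"dy":0,"dz":0,"rx":0,"ry":0,"rz":0.1,"hand":1},{"dx":0,"dy":0,"dz":0,"rx":0,"ry":0,"rz":0,"hand":1}]'; python3 - <<'E'
from h import *
s=bot.observe()["position"]
st([.5554,-.1985,s[2]])
# tray refit with unobstructed top frame
P=pts("top",np.load("t1.npy")); 
print(bot.get_calibration("top")["origin"])
r=bot.trace("top","tray")[0]; k=P[r["region"]]; print(r["score"],r["box"]); k=k[k[:,2]<.04]
print(cv2.minAreaRect(k[:,:2].astype(np.float32)))
E
```

```text
clock: 21.35
position: [0.484, 0.167, 0.216]
tool_rot: [3.142, -0.001, -2.545]
force: [0.3, 0.1, -2.3]
grip_width: 0.0632
clk 21.35 q [-0.037  0.403 -0.533  1.89   0.254  0.916  1.476] p [0.484 0.167 0.216] yaw [ 3.14158563e+00 -7.92903722e-04 -2.54490930e+00] F [ 0.3  0.1 -2.3] M [0.01 0.   0.01] w 0.06320205911870003
tool delta mm [ 1.463e+02 -3.425e+02  1.000e-01]
[0.36282772 0.01125349 1.2438918 ]
0.85 [340.7, 203.7, 429.7, 287.8]
((0.5303153395652771, -0.14827117323875427), (0.20419226586818695, 0.18659423291683197), 82.05335235595703)
```

```bash
python3 -m inch '[{"dx":5,"dy":-12,"dz":0,"rx":0,"ry":0,"rz":0,"hand":1},{"dx":10,"dy":-24,"dz":0,"rx":0,"ry":0,"rz":0,"hand":1},{"dx":17,"dy":-40,"dz":0,"rx":0,"ry":0,"rz":0,"hand":1},{"dx":17,"dy":-40,"dz":0,"rx":0,"ry":0,"rz":0,"hand":1},{"dx":17,"dy":-40,"dz":0,"rx":0,"ry":0,"rz":0,"hand":1},{"dx":17,"dy":-40,"dz":0,"rx":0,"ry":0,"rz":0,"hand":1},{"dx":17,"dy":-40,"dz":0,"rx":0,"ry":0,"rz":0,"hand":1},{"dx":17,"dy":-40,"dz":0,"rx":0,"ry":0,"rz":0,"hand":1},{"dx":17,"dy":-40,"dz":0,"rx":0,"ry":0,"rz":0,"hand":1},{"dx":12,"dy":-26,"dz":0,"rx":0,"ry":0,"rz":0,"hand":1}]'; python3 -m inch '[{"dx":0,"dy":0,"dz":0,"rx":0,"ry":0,"rz":0,"hand":1},{"dx":0,"dy":0,"dz":0,"rx":0,"ry":0,"rz":0,"hand":1}]'; python3 - <<'E'
from h import *
st([.5554,-.1985,.022])
E
```

```text
clock: 22.4
position: [0.5555, -0.2024, 0.216]
tool_rot: [-3.141, -0.001, -2.544]
force: [-0.3, -0.2, -1.9]
grip_width: 0.0628
clock: 22.6
position: [0.5555, -0.199, 0.216]
tool_rot: [3.141, -0.0, -2.543]
force: [-0.2, 1.1, -2.1]
grip_width: 0.0629
clk 22.6 q [ 0.542  0.51  -0.424  1.695  0.242  0.99   2.201] p [ 0.5555 -0.199   0.216 ] yaw [ 3.14082057e+00 -4.19367593e-04 -2.54319485e+00] F [-0.2  1.1 -2.1] M [ 0.03  0.03 -0.01] w 0.06286092576658678
tool delta mm [ -0.3   0.4 194. ]
```

```bash
python3 -m inch '[{"dx":0,"dy":0,"dz":10,"rx":0,"ry":0,"rz":0,"hand":1},{"dx":0,"dy":0,"dz":18,"rx":0,"ry":0,"rz":0,"hand":1},{"dx":0,"dy":0,"dz":20,"rx":0,"ry":0,"rz":0,"hand":1},{"dx":0,"dy":0,"dz":20,"rx":0,"ry":0,"rz":0,"hand":1},{"dx":0,"dy":0,"dz":20,"rx":0,"ry":0,"rz":0,"hand":1},{"dx":0,"dy":0,"dz":20,"rx":0,"ry":0,"rz":0,"hand":1},{"dx":0,"dy":0,"dz":20,"rx":0,"ry":0,"rz":0,"hand":1},{"dx":0,"dy":0,"dz":12,"rx":0,"ry":0,"rz":0,"hand":1},{"dx":0,"dy":0,"dz":6,"rx":0,"ry":0,"rz":0,"hand":1},{"dx":0,"dy":0,"dz":0,"rx":0,"ry":0,"rz":0,"hand":1}]'; python3 - <<'E'
from h import *
st([.5554,-.1985,.022])
im,d=bot.grab_frame("side")
P=pts("side",d); hsv=cv2.cvtColor(im,cv2.COLOR_RGB2HSV)
m=(abs(P[...,0]-.555)<.05)&(abs(P[...,1]+.1985)<.05)&(hsv[...,0]<16)&(hsv[...,1]>170)&(P[...,2]>.0)
print(m.sum(),np.percentile(P[m],[1,2,5,50,95,98,99],axis=0)[:,2])
b,d=bot.grab_frame("top")
save("pl",np.hstack([cv2.resize(im[220:370,270:470],(400,300),interpolation=3),cv2.resize(b[180:300,310:470],(400,300),interpolation=3)]))
E
```

```text
clock: 23.6
position: [0.5559, -0.1975, 0.07]
tool_rot: [3.141, -0.0, -2.543]
force: [0.3, 0.1, -1.6]
grip_width: 0.063
clk 23.6 q [ 0.488  0.698 -0.356  1.799  0.352  0.708  2.108] p [ 0.5559 -0.1975  0.07  ] yaw [ 3.14088785e+00 -4.43623107e-04 -2.54257793e+00] F [ 0.3  0.1 -1.6] M [0.03 0.03 0.02] w 0.0629594571079911
tool delta mm [ 1.  -0.6 48. ]
664 [0.05279905 0.05543025 0.05850623 0.10285192 0.1097269  0.13188001
 0.14564657]
```

View pics/pl.png

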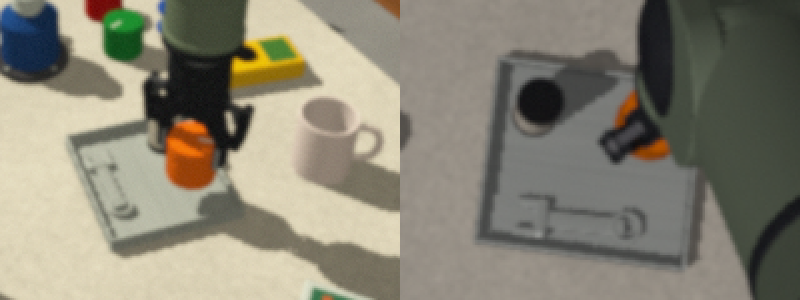

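The cap at (190,155) in the side half hangs over the empty quarter; the wrench and cartridge are clear. Lowering it slowly.

```bash
python3 -m inch '[{"dx":0,"dy":0,"dz":8,"rx":0,"ry":0,"rz":0,"hand":1},{"dx":0,"dy":0,"dz":10,"rx":0,"ry":0,"rz":0,"hand":1},{"dx":0,"dy":0,"dz":10,"rx":0,"ry":0,"rz":0,"hand":1},{"dx":0,"dy":0,"dz":7,"rx":0,"ry":0,"rz":0,"hand":1},{"dx":0,"dy":0,"dz":3,"rx":0,"ry":0,"rz":0,"hand":1},{"dx":0,"dy":0,"dz":1,"rx":0,"ry":0,"rz":0,"hand":1},{"dx":0,"dy":0,"dz":0,"rx":0,"ry":0,"rz":0,"hand":1}]';  python3 -m inch '[{"dx":0,"dy":0,"dz":0.8,"rx":0,"ry":0,"rz":0,"hand":1},{"dx":0,"dy":0,"dz":0.8,"rx":0,"ry":0,"rz":0,"hand":1},{"dx":0,"dy":0,"dz":0,"rx":0,"ry":0,"rz":0,"hand":1}]'
```

```text
clock: 24.4
position: [0.5562, -0.1979, 0.0314]
tool_rot: [-3.142, 0.0, -2.543]
force: [0.8, -0.1, -1.8]
grip_width: 0.0628
clock: 24.7
position: [0.5562, -0.198, 0.03]
tool_rot: [-3.141, 0.0, -2.543]
force: [-0.1, -0.8, -1.7]
grip_width: 0.0627
```

```bash
python3 -m inch '[{"dx":0,"dy":0,"dz":0.8,"rx":0,"ry":0,"rz":0,"hand":1},{"dx":0,"dy":0,"dz":0.8,"rx":0,"ry":0,"rz":0,"hand":1},{"dx":0,"dy":0,"dz":0.8,"rx":0,"ry":0,"rz":0,"hand":1},{"dx":0,"dy":0,"dz":0,"rx":0,"ry":0,"rz":0,"hand":1}]';  python3 -m inch '[{"dx":0,"dy":0,"dz":0.6,"rx":0,"ry":0,"rz":0,"hand":1},{"dx":0,"dy":0,"dz":0.6,"rx":0,"ry":0,"rz":0,"hand":1},{"dx":0,"dy":0,"dz":0,"rx":0,"ry":0,"rz":0,"hand":1}]'
```

```text
clock: 25.1
position: [0.5561, -0.1979, 0.0273]
tool_rot: [3.141, -0.0, -2.543]
force: [-0.1, -1.1, -2.9]
grip_width: 0.0627
clock: 25.4
position: [0.5561, -0.1979, 0.0262]
tool_rot: [3.142, -0.0, -2.543]
force: [-0.1, 0.2, -2.4]
grip_width: 0.0628
```

```bash
python3 -m inch '[{"dx":0,"dy":0,"dz":0.6,"rx":0,"ry":0,"rz":0,"hand":1},{"dx":0,"dy":0,"dz":0.6,"rx":0,"ry":0,"rz":0,"hand":1},{"dx":0,"dy":0,"dz":0,"rx":0,"ry":0,"rz":0,"hand":1}]';  python3 -m inch '[{"dx":0,"dy":0,"dz":0.6,"rx":0,"ry":0,"rz":0,"hand":1},{"dx":0,"dy":0,"dz":0,"rx":0,"ry":0,"rz":0,"hand":1}]'
```

```text
clock: 25.7
position: [0.5561, -0.198, 0.0256]
tool_rot: [-3.141, -0.0, -2.543]
force: [-5.5, 0.6, 11.5]
grip_width: 0.0631
clock: 25.9
position: [0.5561, -0.198, 0.0256]
tool_rot: [-3.141, -0.0, -2.544]
force: [-9.1, 1.3, 22.8]
grip_width: 0.0629
```

Contact. I'll take the pressure off, then release.

```bash
python3 -m inch '[{"dx":0,"dy":0,"dz":-0.6,"rx":0,"ry":0,"rz":0,"hand":1},{"dx":0,"dy":0,"dz":-0.5,"rx":0,"ry":0,"rz":0,"hand":1},{"dx":0,"dy":0,"dz":0,"rx":0,"ry":0,"rz":0,"hand":1}]' 20
```

```text
clock: 26.2
position: [0.5561, -0.198, 0.0257]
tool_rot: [-3.141, -0.0, -2.544]
force: [-2.4, -0.4, 4.3]
grip_width: 0.063
```

```bash
python3 -m inch '[{"dx":0,"dy":0,"dz":0,"rx":0,"ry":0,"rz":0,"hand":0},{"dx":0,"dy":0,"dz":0,"rx":0,"ry":0,"rz":0,"hand":-0.6},{"dx":0,"dy":0,"dz":0,"rx":0,"ry":0,"rz":0,"hand":-1},{"dx":0,"dy":0,"dz":0,"rx":0,"ry":0,"rz":0,"hand":-1},{"dx":0,"dy":0,"dz":0,"rx":0,"ry":0,"rz":0,"hand":-1},{"dx":0,"dy":0,"dz":0,"rx":0,"ry":0,"rz":0,"hand":-1}]'; python3 -c "
from h import *
st()"
```

```text
clock: 26.8
position: [0.5561, -0.1979, 0.0255]
tool_rot: [3.142, -0.0, -2.543]
force: [-0.4, 0.2, -0.6]
grip_width: 0.0854
clk 26.8 q [ 0.467  0.766 -0.325  1.811  0.387  0.628  2.079] p [ 0.5561 -0.1979  0.0255] yaw [ 3.14155057e+00 -3.31341051e-05 -2.54344637e+00] F [-0.4  0.2 -0.6] M [ 0.01 -0.01 -0.01] w 0.08543706648287931
```

Rise straight up, then move away for a clear view.

```bash
python3 -m inch '[{"dx":0,"dy":0,"dz":-5,"rx":0,"ry":0,"rz":0,"hand":-1},{"dx":0,"dy":0,"dz":-8,"rx":0,"ry":0,"rz":0,"hand":-1},{"dx":0,"dy":0,"dz":-10,"rx":0,"ry":0,"rz":0,"hand":-1},{"dx":0,"dy":0,"dz":-15,"rx":0,"ry":0,"rz":0,"hand":-1},{"dx":0,"dy":0,"dz":-20,"rx":0,"ry":0,"rz":0,"hand":-1},{"dx":0,"dy":0,"dz":-25,"rx":0,"ry":0,"rz":0,"hand":-1},{"dx":0,"dy":0,"dz":-25,"rx":0,"ry":0,"rz":0,"hand":-1},{"dx":0,"dy":0,"dz":-25,"rx":0,"ry":0,"rz":0,"hand":-1},{"dx":0,"dy":0,"dz":-25,"rx":0,"ry":0,"rz":0,"hand":-1},{"dx":0,"dy":0,"dz":-25,"rx":0,"ry":0,"rz":0,"hand":-1}]'; python3 -m inch '[{"dx":-10,"dy":20,"dz":0,"rx":0,"ry":0,"rz":0,"hand":-1},{"dx":-15,"dy":35,"dz":0,"rx":0,"ry":0,"rz":0,"hand":-1},{"dx":-15,"dy":35,"dz":0,"rx":0,"ry":0,"rz":0,"hand":-1},{"dx":-15,"dy":35,"dz":0,"rx":0,"ry":0,"rz":0,"hand":-1},{"dx":-15,"dy":35,"dz":0,"rx":0,"ry":0,"rz":0,"hand":-1},{"dx":-15,"dy":35,"dz":0,"rx":0,"ry":0,"rz":0,"hand":-1},{"dx":-15,"dy":35,"dz":0,"rx":0,"ry":0,"rz":0,"hand":-1},{"dx":-15,"dy":35,"dz":0,"rx":0,"ry":0,"rz":0,"hand":-1},{"dx":-10,"dy":20,"dz":0,"rx":0,"ry":0,"rz":0,"hand":-1},{"dx":0,"dy":0,"dz":0,"rx":0,"ry":0,"rz":0,"hand":-1}]'
python3 - <<'E'
from h import *
st()
im,d=bot.grab_frame("side"); b,e=bot.grab_frame("top")
for n,i,dd in(("side",im,d),("top",b,e)):
    P=pts(n,dd); hsv=cv2.cvtColor(i,cv2.COLOR_RGB2HSV)
    m=(abs(P[...,0]-.555)<.05)&(abs(P[...,1]+.1985)<.05)&(P[...,2]>.045)
    print(n,m.sum(),np.round(P[m].mean(0),4),np.round(np.percentile(P[m],[5,50,90,98],axis=0)[:,2],4))
    m=m&(P[...,2]>.058); A=np.c_[P[m][:,:2],np.ones(m.sum())]; print("top plane",np.linalg.lstsq(A,P[m][:,2],rcond=None)[0])
    for t in("cartridge","wrench"):
        for r in bot.trace(n,t)[:1]: print(t,r["score"],P[r["region"]].mean(0))
save("fin",np.hstack([cv2.resize(im[220:370,270:470],(400,300),interpolation=3),cv2.resize(b[180:300,310:470],(400,300),interpolation=3)]))
save("fin_t",b)
E
```

```text
clock: 27.8
position: [0.556, -0.1978, 0.211]
tool_rot: [-3.141, 0.001, -2.543]
force: [0.7, -0.6, -0.3]
grip_width: 0.0851
clock: 28.8
position: [0.4984, 0.1114, 0.2099]
tool_rot: [3.141, 0.002, -2.539]
force: [0.9, -0.4, 0.9]
grip_width: 0.0857
clk 28.8 q [ 0.062  0.405 -0.514  1.902  0.25   0.896  1.598] p [0.4984 0.1114 0.2099] yaw [ 3.14141396e+00  1.74699597e-03 -2.53885213e+00] F [ 0.9 -0.4  0.9] M [-0.02 -0.03 -0.03] w 0.08570441400379679
side 477 [ 0.5565 -0.206   0.0608] [0.0483 0.0627 0.065  0.066 ]
top plane [0.01274796 0.01213995 0.05842772]
cartridge 0.66 [ 0.57345651 -0.10721426  0.04973193]
wrench 0.79 [ 0.47243585 -0.143875    0.01807625]
top 634 [ 0.5561 -0.1961  0.0612] [0.0567 0.0614 0.0646 0.0664]
top plane [ 0.00574174 -0.00596675  0.05755767]
cartridge 0.69 [ 0.57102448 -0.09180054  0.06833117]
wrench 0.61 [ 0.47227285 -0.12888279  0.01393147]
```

View pics/fin.png

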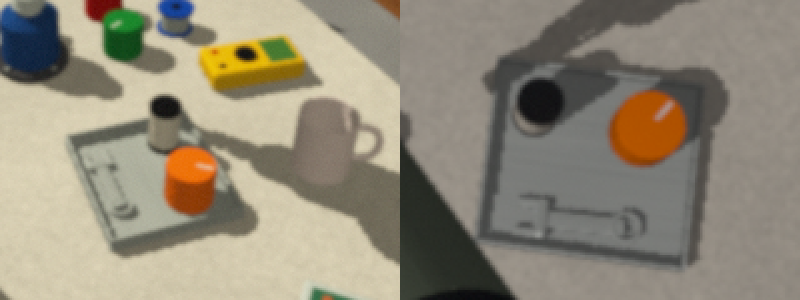

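View pics/fin_t.png

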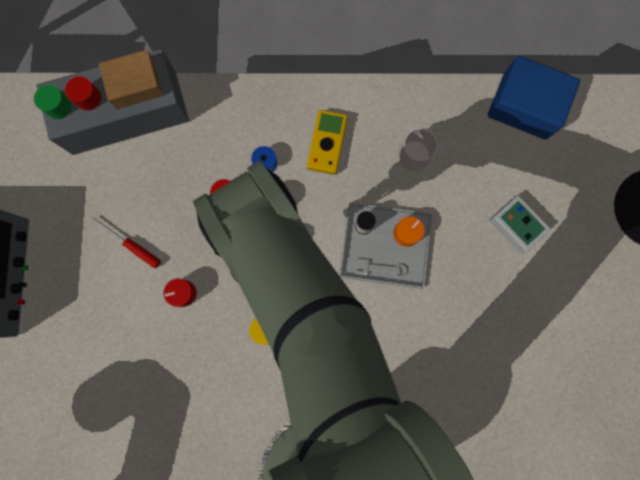

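The cap at (409,230) in the top view stands upright and level in the tray, with its top at 62 mm (4 + 58 mm). The cartridge and wrench look unmoved, and the arm is clear at z = 0.21 m.

```bash
python3 -c "
from h import *
print(bot.job_done()); print(bot.observe()['clock'])"
```

```text
the job is handed in; nothing more can be done
None
the job is handed in; nothing more can be done
```

The orange cap is off the pot and standing open side down, flat on the empty part of the tray floor. The job was handed in at about 29 s on the robot's clock; no verdict was reported.

**Unscrewing:** I turned the cap about 1.73 turns anticlockwise in two grips, letting the tool climb with the thread. Sideways force rose to about 16 N partway through because the first grip was slightly off centre; I corrected it and the force dropped to near zero. The test lift showed only about 2 N, the cap's own weight, so the thread had let go before I lifted.

**Setting down:** I lowered the cap until it touched the floor. It pressed with about 23 N for a moment; I eased that to about 4 N before opening the fingers.

**Last checks:**
- **Cap:** both cameras put its top about 62 mm up, which matches the tray floor plus the cap's height. The tilt is under about 1°.
- **Cartridge:** it measures within about 2 mm of where it started, close to the measuring error.
- **Wrench:** it looks the same in the before and after pictures. I took no wrench measurement at the start to compare with.
- **Rest of the bench:** everything in view looks unmoved. In the last top picture the arm hid the pot, the green cap and most of one red cap.
- **Camera disagreement:** at the start the two cameras differed by about 4 mm on the cap's axis, so I used the average. This probably caused the off-centre first grip.

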